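# Close the parts chest: break the folding lid stay, then lower the lid

## Task

One of the two plywood parts chests on the bench stands open, its lid locked upright by a folding steel stay. Press down on the stay's thumb tab to break the stay at its knee, then lower the lid until the chest is fully shut, without slamming it.

Things in the scene. Friction and masses are not known exactly. Their poses are not given: they have to be found in the camera images.
- chest: The open plywood chest, fixed to the bench (a smaller one, shut, is a bystander): 200 (its x) x 180 (y) x 115 mm high without lid. Origin: centre of its underside, z up. Hinge line along x at y = +90, z = 115 mm; front wall at y = -90. The folding steel stay is outside the +x end wall.
- stay_tab (a point): Centre of the top face of the stay's thumb tab, a level steel plate 30 (chest x) x 40 (chest y) x 6 mm beside the knee; at the start at chest x 128, y 14, z 179 mm, axes as the chest's. It swings about the stay's lower pivot (chest y -70, z 103): on average 7 mm toward +y per 10 mm down. A few newtons straight down for 25 to 35 mm break the stay, and it stays bent.
- knee (a joint): Bend of the stay at its knee, rad: 0 at the start, on its stop and locked slightly past straight (pushing the lid then does nothing); 0.12 is dead straight; beyond 0.35 it is broken and folds on as the lid comes down.
- lid (a joint): Lid angle, rad: 0 upright at the start, grows as it is lowered to the front (chest -y), 1.571 shut. Plain board, 200 mm along the hinge, 180 from hinge to free edge, 9 thick, inner face on the hinge line, no handle. Top edge 295 mm above the bench upright; upper face at 124 shut. The stiff hinge keeps it where it is left; once unlocked, about 3 N on the outer face near the free edge moves it.

How it is judged:
On the way:
1. the stay is broken at its knee (bent by more than 0.35 rad) (value of joint knee above 0.35 rad), for 0.1 s.
At the end, for the whole second after the job is handed in: The lid of the open chest is shut: within 0.10 rad (6 degrees) of lying flat on the rim, and at rest (value of joint lid above 1.47 rad and velocity of joint lid between -0.1 and 0.1 rad/s); the robot touches nothing.
It fails at once if the lid is slammed (swings shut faster than 3 rad/s) (velocity of joint lid above 3 rad/s).
It also fails if it takes over 42 s, if anything falls off the work surface, if the arm or the gripper's body presses on something with over 40 N, if the wrist force passes 120 N, or if a joint passes its speed limit or range.

## Robot

A 6-joint arm with a two-finger parallel gripper is mounted at the origin on the work surface. World frame = base frame: x ahead of the robot, y to its left, z up, the work surface at z = 0. Lengths are in m, angles in rad, forces in N, time in s.
With the tool pointing down it reaches from about 0.35 to 0.8 m from the base axis. Payload 7.3 kg.
Tool frame: the origin (TCP) lies between the finger pads; the fingertips stand 25 mm ahead of it and the grasp point (between the pads) lies 6 mm ahead of it (r.tip_extent is the distance from the TCP to the fingertips, in m); z points along the fingers, y is the direction in which the jaws open and shut (so a half turn about z gives the same grasp; the last joint's range is limited). The gripper opens to 85 mm and grips with 20 to 120 N. Pads are 22 mm wide; open, the fingers measure 114 mm over their backs; the gripper's body (76 mm by 85 mm) begins 54 mm behind the grasp point. The pads swing forward as they close: fully open they stand 13 mm farther back than shut.
Start: joints at [1.081, 0.342, 1.524, -0, 1.275, -0.146], TCP at [0.177, 0.494, 0.256] pointing down, gripper open.
Joint ranges: [-2.53, 2.53], [-0.77, 2.02], [0.04, 2.7], [-1, 4.14], [0.28, 2.66], [-3.11, 3.11]. Speed limits (rad/s): [2.57, 2.57, 3.14, 3.14, 3.14, 3.14].

## Interface

Orientations are given as a unit quaternion [x, y, z, w].
In Python, from workcell import r, command_gripper, optics gives the robot as it stands. The module is installed in compiled form; this text tells all that it offers. Calls block until the motion is done:
- r.reach(position, orientation): joint-space move of the TCP to a pose.
- r.move_straight(position, orientation=None, speed=0.15, max_force=None): straight line of the TCP; orientation=None keeps the orientation; speed is the mean speed in m/s. With max_force (N) it stops when the force on the tool has changed by that much, and returns True; else False.
- r.movej(angles): joint-space move.
- command_gripper(opening, force=None): finger opening in m; force is the grip in N (None keeps the last); returns when the fingers have stopped.
- r.hold(seconds).
- r.solve_ik(position, orientation): joint angles nearest the present ones, or None.
- r.read_state(): the state.
- optics.get_image(name): name is "side" or "top"; returns (picture, depth): 420x560x3 uint8, red, green, blue; 420x560 float32, m along the optical axis (not along the pixel's ray), 0 where there is no reading.
- optics.camera_model(name): a dict with "K" (3x3 intrinsics, pixels), "R" (3x3) and "t" (3): a world point X has camera coordinates R X + t. Camera axes: x right, y down, z forward; pixel columns grow to the right and rows downward; lengths in m; the calibration is good to about 2 mm. A picture is of the moment at which its call begins. camera_model takes no time and is no camera call.
A pose or a line that the arm cannot do raises r.PlanningError and nothing moves.
- r.finish_job(): hands the job in, once; it reports no verdict.
The state is a dict: "time_s": time; "joint_positions": joint angles; "dq": joint speeds; "tau": joint torques, N m; "eef_pos": TCP position; "eef_rot": TCP orientation; "contact_force": force on the tool from outside, world axes, zero at the start; "torque": the same for the moment, N m; "grip_width": finger opening in m.
Only numpy, scipy, OpenCV 4.12 (cv2) and the standard library are available. Lean on these libraries where they do the work, as an engineer would, in place of code of your own. Each camera call takes 0.05 s, during which the arm holds its last target.

## Working session

There is one attempt and no reset: what is moved stays moved. The work goes in short steps, each a Python script; the robot and the scene stay as the last script left them, time stands still between calls to the robot, and variables do not carry over. Pictures are saved under pics/ and viewed, and the job is handed in when it is done.

```bash
mkdir -p pics
python3 - <<'E'
from workcell import r, command_gripper, optics
import cv2,numpy as np
for n in("side","top"):
    p,d=optics.get_image(n); cv2.imwrite(f"pics/{n}0.png",p[:,:,::-1]); np.save(f"pics/{n}0.npy",d)
    m=optics.camera_model(n); print(n,m, "cam",-m["R"].T@m["t"])
print(r.read_state())
E
```

```text
side {'K': array([[417.13333687,   0.        , 278.55289246],
       [  0.        , 417.13333687, 208.58269852],
       [  0.        ,   0.        ,   1.        ]]), 'R': array([[-0.95267243, -0.30383691,  0.00991793],
       [-0.18932215,  0.56745685, -0.80134253],
       [ 0.23784945, -0.76529462, -0.59812356]]), 't': array([0.54948968, 0.1979976 , 0.80742018])} cam [0.36892456 0.67251448 0.63615113]
top {'K': array([[410.07346069,   0.        , 276.77127348],
       [  0.        , 410.07346069, 203.96617093],
       [  0.        ,   0.        ,   1.        ]]), 'R': array([[-0.00269573, -0.99997888, -0.00591435],
       [-0.98564589,  0.00365538, -0.16878629],
       [ 0.16880434,  0.00537445, -0.98563493]]), 't': array([0.05664424, 0.55033572, 0.76694404])} cam [0.41312536 0.05050945 0.84915097]
{'time_s': 0.1, 'joint_positions': array([ 1.08101201e+00,  3.42672309e-01,  1.52489591e+00, -4.76653915e-06,
        1.27542434e+00, -1.45985773e-01]), 'dq': array([-8.60805409e-04, -1.44603717e-03, -2.58508767e-03, -9.79810665e-05,
        2.54100773e-03, -8.67165110e-04]), 'tau': array([ 2.18723908e-03, -4.34445190e+01, -2.46491951e+01, -2.22609924e-04,
        4.66550919e-03, -9.46376161e-06]), 'eef_pos': array([0.17678145, 0.49400326, 0.25569437]), 'eef_rot': array([ 1.71053210e-01,  9.85261544e-01, -6.65596669e-04, -2.16610670e-04]), 'contact_force': array([-0.57826088,  0.02874016,  0.29054853]), 'torque': array([ 0.02139498,  0.02823805, -0.02224521]), 'grip_width': 0.08549440033358598}
```

View pics/side0.png

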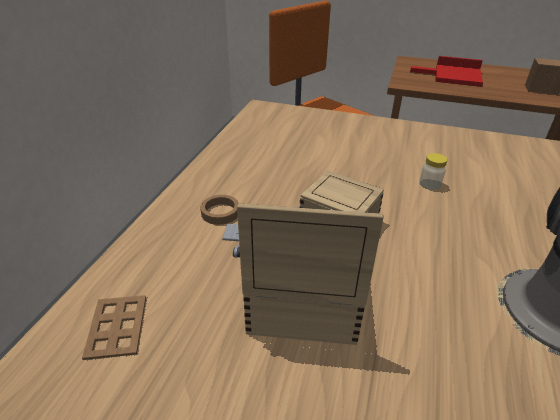

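View pics/top0.png

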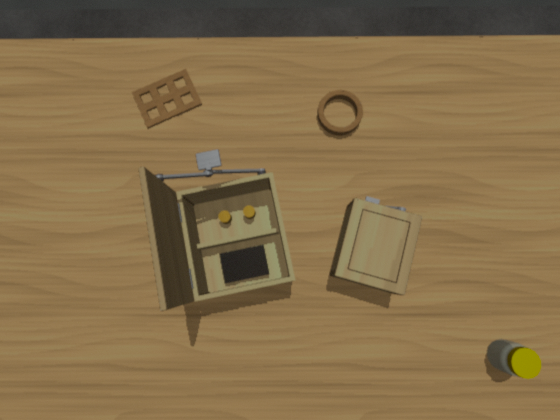

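The top view shows the open chest around (237,235), with its hinge and lid to the left at (165,240). The stay is on the far side, with its tab at about (208,160). The small shut chest is at (380,245). The side view looks at the lid's outer face. Next I'll measure the tab, the rim and the lid top edge.

```bash
cat > h.py <<'E'
import numpy as np, cv2
from workcell import r, command_gripper, optics
def ray(n,u,v,z):
    m=optics.camera_model(n);c=-m["R"].T@m["t"];d=m["R"].T@np.linalg.inv(m["K"])@np.array([u,v,1.]);return c+d*(z-c[2])/d[2]
def pt(n,u,v,dep):
    m=optics.camera_model(n);return m["R"].T@(np.linalg.inv(m["K"])@np.array([u,v,1.])*dep-m["t"])
def proj(n,X):
    m=optics.camera_model(n);p=m["K"]@(m["R"]@X+m["t"]);return p[:2]/p[2]
def cloud(n,d):
    m=optics.camera_model(n);v,u=np.mgrid[:420,:560];P=np.stack([u*d,v*d,d],-1)@np.linalg.inv(m["K"]).T
    return (P-m["t"])@m["R"]
E
python3 - <<'E'
from h import *
d=np.load("pics/top0.npy");p=cv2.imread("pics/top0.png")
C=cloud("top",d)
# tab: depth + grey
hsv=cv2.cvtColor(p,cv2.COLOR_BGR2HSV)
m=((hsv[...,1]<70)&(C[...,2]>.16)&(C[...,2]<.2)).astype(np.uint8); m[:140]=0;m[172:]=0;m[:,:185]=0;m[:,235:]=0
q=m.astype(bool); print("tab n",q.sum(),C[q].mean(0),C[q].std(0))
rr=cv2.minAreaRect(np.argwhere(q)[:,::-1].astype(np.float32)); print(rr, ray("top",*rr[0],.179)); print([ray("top",*b,.179).round(4) for b in cv2.boxPoints(rr)])
# rim
q=(abs(C[...,2]-.115)<.004)&(np.arange(420)[:,None]>165)&(np.arange(420)[:,None]<315)&(np.arange(560)[None]>172)&(np.arange(560)[None]<305)
P=C[q]; print("rim",q.sum()); R=cv2.minAreaRect(P[:,:2].astype(np.float32)*1000);print(R,cv2.boxPoints(R))
d2=np.load("pics/side0.npy");S=cloud("side",d2)
q=np.zeros((420,560),bool);q[225:290,255:360]=1
P=S[q];c=P.mean(0);n=np.linalg.svd(P-c,full_matrices=False)[2][2];print("lid plane",c,n)
q=(S[...,2]>.288)&(S[...,2]<.30);q[:,:235]=0;q[:,385:]=0;P=S[q];print("top edge",P.min(0),P.max(0),P.mean(0))
o=cv2.resize(p[130:320,120:310],None,fx=3,fy=3);cv2.imwrite("pics/top0z.png",o)
E
```

```text
tab n 436 [0.60395414 0.17024842 0.17731343] [0.00962925 0.01099492 0.00306548]
((208.44229125976562, 161.71153259277344), (21.965007781982422, 23.337820053100586), 78.69007110595703) [0.60075655 0.16941433 0.179     ]
[array([0.6157, 0.1929, 0.179 ]), array([0.6236, 0.1542, 0.179 ]), array([0.5859, 0.1461, 0.179 ]), array([0.5782, 0.1845, 0.179 ])]
rim 1942
((490.093017578125, 133.04132080078125), (212.20733642578125, 180.77525329589844), 11.607205390930176) [[367.97308  200.23233 ]
 [404.34528   23.153954]
 [612.21295   65.85031 ]
 [575.84076  242.92868 ]]
lid plane [0.4621047  0.2298566  0.21022899] [-0.21970225  0.89266223 -0.39355439]
top edge [0.36690597 0.20171375 0.28800108] [0.56220701 0.24896355 0.29615617] [0.46267822 0.22641645 0.29285503]
```

View pics/top0z.png

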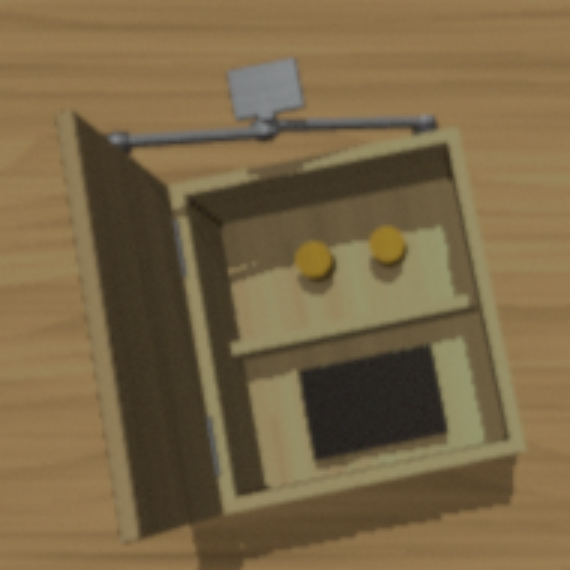

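The zoom shows rim corners at about (170,187), (455,130), (520,447) and (230,510), and the tab centred at about (265,88). The lid plane fit looks wrong because its normal isn't horizontal, so I'll recheck it.

Run:
```python
from h import *
f=lambda u,v:((u+.5)/3-.5+120,(v+.5)/3-.5+130)
R=[ray("top",*f(*c),.115)[:2] for c in [(170,187),(455,130),(520,447),(230,510)]]
R=np.array(R);print(R,[np.linalg.norm(R[i]-R[(i+1)%4]) for i in range(4)])
c=R.mean(0);ex=(R[0]-R[3]+R[1]-R[2]);yaw=np.arctan2(ex[1],ex[0]);ey=(R[0]-R[1]+R[3]-R[2]);print("c",c,yaw,np.arctan2(-ey[0],ey[1]))
t=np.array([ray("top",*f(*k),.179)[:2] for k in [(229,72),(295,58),(303,106),(235,118)]]);print("tab",t,t.mean(0),[np.linalg.norm(t[i]-t[(i+1)%4]) for i in range(4)])
y=yaw;M=np.array([[np.cos(y),-np.sin(y)],[np.sin(y),np.cos(y)]])
print("tab pred",c+M@[.128,.014]); 
for X in [(-.1,.099,.295),(.1,.099,.295),(.1,.099,.115),(.128,.014,.179)]:
    w=np.r_[c+M@X[:2],X[2]];print(w,proj("side",w),proj("top",w))
d=np.load("pics/side0.npy");S=cloud("side",d)
for v in range(200,310,10):print(v,S[v,300].round(3),S[v,280].round(3))
```

```text
[[0.5617354  0.23807611]
 [0.59671379 0.06436446]
 [0.40528911 0.0262928 ]
 [0.36960754 0.19562255]] [np.float64(0.17719826804931038), np.float64(0.19517391560790048), np.float64(0.17304837240318025), np.float64(0.1967623408716181)]
c [0.48333646 0.13108898] 0.20694019477611592 0.20313974429144585
tab [[0.61493857 0.1908926 ]
 [0.62298667 0.15373165]
 [0.59493706 0.1486263 ]
 [0.58815111 0.18670047]] [0.60525335 0.16998775] [np.float64(0.03802246189159745), np.float64(0.0285104422799937), np.float64(0.038674170614781865), np.float64(0.027113502659939774)]
tab pred [0.60572895 0.17108997]
[0.36512887 0.2074301  0.295     ] [384.15965551 216.17978326] [159.96507704 311.56830274]
[0.56086171 0.24852337 0.295     ] [236.84354231 205.99953426] [136.92716796 167.15886841]
[0.56086171 0.24852337 0.115     ] [242.33724745 294.65060205] [170.60732249 192.49052352]
[0.60572895 0.17108997 0.179     ] [233.08017343 230.19403941] [207.52739313 158.86957624]
200 [ 0.555 -0.091  0.077] [ 0.63  -0.18  -0.001]
210 [0.476 0.229 0.294] [0.502 0.236 0.293]
220 [0.475 0.23  0.278] [0.503 0.235 0.275]
230 [0.474 0.232 0.262] [0.502 0.236 0.258]
240 [0.474 0.23  0.242] [0.501 0.237 0.24 ]
250 [0.473 0.229 0.222] [0.502 0.236 0.22 ]
260 [0.472 0.231 0.203] [0.501 0.236 0.199]
270 [0.471 0.231 0.183] [0.501 0.235 0.178]
280 [0.47 0.23 0.16] [0.501 0.236 0.156]
290 [0.469 0.23  0.138] [0.501 0.235 0.133]
300 [0.471 0.22  0.103] [0.503 0.228 0.1  ]
```

The measurements agree: the rim is 197 x 175 mm against 200 x 180 given. The tab is at (0.605, 0.170), within 1 mm of where the chest pose predicts it. The lid's outer face is vertical. Now I'll plan the press and check IK.

```bash
cat >> h.py <<'E'
c0=np.array([.4833,.131]);yaw=.205
M=np.array([[np.cos(yaw),-np.sin(yaw)],[np.sin(yaw),np.cos(yaw)]])
def W(x,y,z):  # chest mm -> world, tip position
    return np.r_[c0+M@(np.array([x,y])/1000),z/1000]
def down(a):
    return np.array([np.cos(a/2),np.sin(a/2),0,0])
def tcp(x,y,z): return W(x,y,z)+[0,0,r.tip_extent]
Q=down(yaw+np.pi)
E
python3 - <<'E'
from h import *
print(r.tip_extent, Q, r.solve_ik([.177,.494,.4],Q))
for p in [(134,10,330),(134,10,200),(134,28,140),(0,135,330),(0,135,265),(0,-60,120)]:
    for q in (Q,down(yaw)): print(p,tcp(*p).round(3),r.solve_ik(tcp(*p),q))
E
```

```text
0.025 [-0.10232061  0.99475147  0.          0.        ] [ 1.08063505e+00  2.74748871e-01  1.23070427e+00 -4.44089210e-16
  1.63613951e+00 -6.95161272e-01]
(134, 10, 330) [0.612 0.168 0.355] [ 1.47235500e-01  5.13347607e-01  9.88804368e-01 -4.44089210e-16
  1.63944068e+00 -1.62856083e+00]
(134, 10, 330) [0.612 0.168 0.355] [ 1.47235500e-01  5.13347607e-01  9.88804368e-01 -4.44089210e-16
  1.63944068e+00  1.51303183e+00]
(134, 10, 200) [0.612 0.168 0.225] [ 1.47235500e-01  5.69480352e-01  1.24219132e+00 -4.44089210e-16
  1.32992098e+00 -1.62856083e+00]
(134, 10, 200) [0.612 0.168 0.225] [ 1.47235500e-01  5.69480352e-01  1.24219132e+00 -4.44089210e-16
  1.32992098e+00  1.51303183e+00]
(134, 28, 140) [0.609 0.186 0.165] [ 1.75727243e-01  6.21886784e-01  1.31952419e+00 -4.44089210e-16
  1.20018168e+00 -1.60006908e+00]
(134, 28, 140) [0.609 0.186 0.165] [ 1.75727243e-01  6.21886784e-01  1.31952419e+00 -4.44089210e-16
  1.20018168e+00  1.54152357e+00]
(0, 135, 330) [0.456 0.263 0.355] [ 3.77940421e-01  2.88133296e-01  1.33085448e+00 -4.44089210e-16
  1.52260488e+00 -1.39785591e+00]
(0, 135, 330) [0.456 0.263 0.355] [ 3.77940421e-01  2.88133296e-01  1.33085448e+00 -4.44089210e-16
  1.52260488e+00  1.74373675e+00]
(0, 135, 265) [0.456 0.263 0.29 ] [ 3.77940421e-01  3.20117592e-01  1.46143782e+00 -4.44089210e-16
  1.36003724e+00 -1.39785591e+00]
(0, 135, 265) [0.456 0.263 0.29 ] [ 3.77940421e-01  3.20117592e-01  1.46143782e+00 -4.44089210e-16
  1.36003724e+00  1.74373675e+00]
(0, -60, 120) [0.496 0.072 0.145] [-8.36754711e-03  4.20728531e-01  1.74568223e+00 -4.44089210e-16
  9.75181889e-01 -1.78416387e+00]
(0, -60, 120) [0.496 0.072 0.145] [-8.36754711e-03  4.20728531e-01  1.74568223e+00 -4.44089210e-16
  9.75181889e-01  1.35742878e+00]
```

Run:
```python
from h import *
command_gripper(0.0)
p=r.read_state()["eef_pos"].copy();p[2]=.42
r.reach(p,Q)
r.move_straight(np.r_[W(134,10,0)[:2],.42],Q,speed=.3)
r.move_straight(tcp(134,10,195),speed=.2)
s=r.read_state();print(s["time_s"],s["eef_pos"],s["contact_force"],s["grip_width"])
hit=r.move_straight(tcp(134,11,170),speed=.03,max_force=3)
s=r.read_state();print(hit,s["time_s"],s["eef_pos"],"tip z",s["eef_pos"][2]-.025,s["contact_force"])
for n in("side","top"):
    p,d=optics.get_image(n); cv2.imwrite(f"pics/{n}1.png",p[:,:,::-1])
```

```text
4.675 [0.61297783 0.16831386 0.22146033] [-0.32626694 -0.00371419  0.66833401] 5.042093451894264e-05
True 5.275 [0.61183482 0.16909518 0.20153991] tip z 0.1765399137386205 [0.54898106 0.06019914 0.04435052]
```

View pics/side1.png

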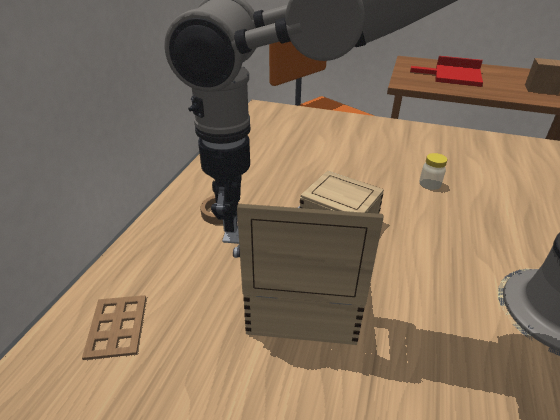

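View pics/top1.png

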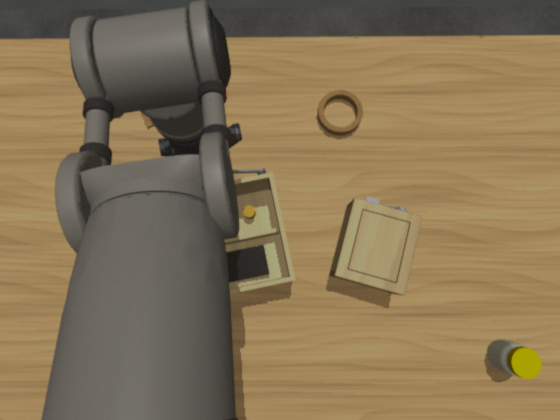

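The side view shows the fingertip on the tab at about (233,237). The arm is well above the lid, and contact came at tip height 0.1765 where 0.179 was expected. Now I'll press down, following the tab's swing.

Run:
```python
from h import *
def st(t,h):
    s=r.read_state();e=s["eef_pos"];l=M.T@(e[:2]-c0)*1000;print(t,h,round(s["time_s"],2),"chest",l.round(1),"tipz",round((e[2]-.025)*1000,1),s["contact_force"].round(1))
for y,z in [(18,166),(24,156),(29,148),(32,142)]:
    h=r.move_straight(tcp(134,y,z),speed=.05,max_force=25); st((y,z),h)
for n in("side",):
    p,d=optics.get_image(n); cv2.imwrite(f"pics/{n}2.png",p[150:330,150:400,::-1].repeat(3,0).repeat(3,1))
```

```text
(18, 166) False 5.79 chest [134.   18.7] tipz 165.8 [-0.6  2.4  1.8]
(24, 156) False 6.17 chest [134.   24.5] tipz 156.1 [-1.6  4.3  2.7]
(29, 148) False 6.52 chest [134.1  28.9] tipz 148.0 [-1.3  2.6  2. ]
(32, 142) True 6.72 chest [135.5  30.4] tipz 146.0 [3.6 1.  6.5]
```

View pics/side2.png

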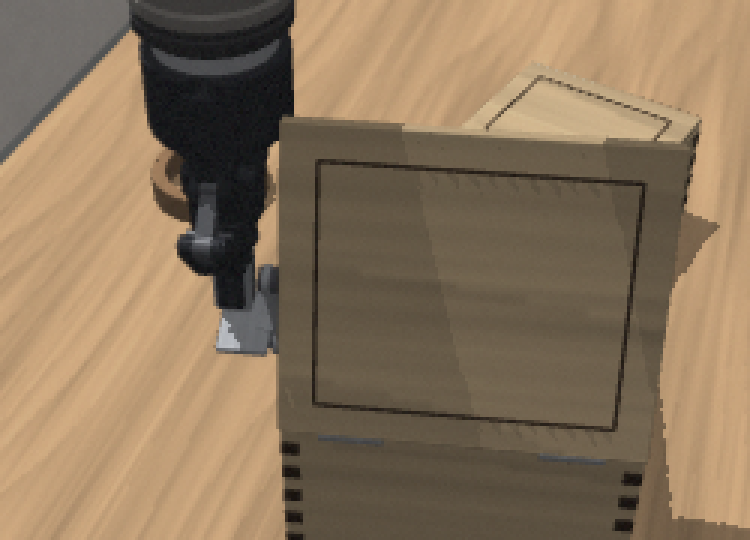

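At 30 mm down the force jumped by more than 25 N, so the finger linkage probably met the stay's upper link. The tab is well down at about (245,330) in this crop. I'll back off along the same path and check the bend.

Run:
```python
from h import *
r.move_straight(tcp(135,22,160),speed=.1)
r.move_straight(tcp(134,10,195),speed=.2)
r.move_straight(np.r_[W(134,10,0)[:2],.42],speed=.3)
r.move_straight(np.r_[W(0,150,0)[:2],.42],speed=.3)
s=r.read_state();print(s["time_s"],s["contact_force"])
p,d=optics.get_image("top"); cv2.imwrite("pics/top3.png",p[:,:,::-1])
p2,d2=optics.get_image("side"); cv2.imwrite("pics/side3.png",p2[:,:,::-1]);np.save("pics/top3.npy",d)
```

```text
9.05 [-0.77267749 -0.47986791 -0.29998665]
```

View pics/top3.png

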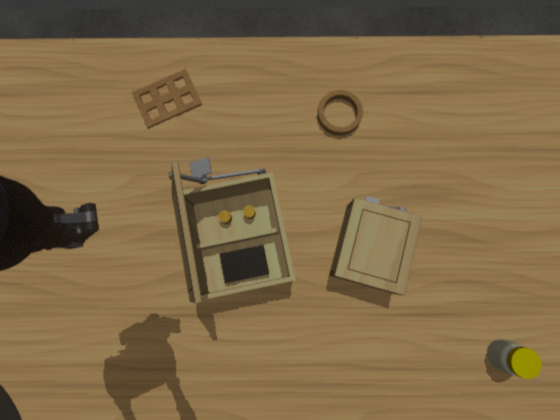

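View pics/side3.png

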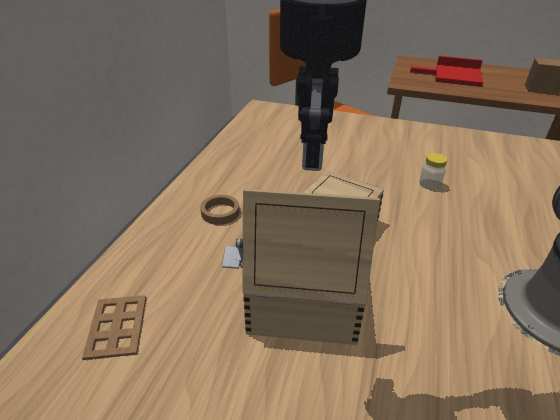

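The stay's knee is now visibly bent, at (205,178) in the top view, and the lid has tipped forward, with its edge at about (175,165) to (197,299). I'll measure the lid angle and the tab position.

Run:
```python
from h import *
d=np.load("pics/top3.npy");C=cloud("top",d);L=(C[...,:2]-c0)@M*1000;Z=C[...,2]*1000
q=(abs(L[...,0])<80)&(Z>230)&(Z<300)&(L[...,1]>0)&(L[...,1]<95)
print(q.sum(),L[q].mean(0),Z[q].mean(),Z[q].max(), np.percentile(L[q][:,1],[5,50,95]))
th=np.arctan2(90-L[q][:,1].mean(),Z[q].mean()-115);print("lid about",th)
p=cv2.imread("pics/top3.png");hsv=cv2.cvtColor(p,cv2.COLOR_BGR2HSV)
q=(L[...,0]>118)&(L[...,0]<146)&(L[...,1]>0)&(L[...,1]<80)&(Z>110)
print("tab",q.sum(),L[q].mean(0),Z[q].mean())
a,b=np.array([84,76]),np.r_[L[q][:,1].mean()+70,Z[q].mean()-103];print("lower link rot",np.arctan2(a[1],a[0])-np.arctan2(b[1],b[0]))
```

```text
1009 [-2.03144944 51.37682442] 282.679972715936 292.4713591645715 [44.81163612 49.82611074 65.09251362]
lid about 0.22638998285425405
tab 276 [130.66336462  35.25081938] 140.37737666660996
lower link rot 0.3942050487386573
```

The lower link has rotated 0.39 rad and the lid leans at about 0.23 rad, so the knee is clearly broken. Next I'll push the lid down along its arc with the closed fingertips.

Run:
```python
from h import *
s0=150;h=14
def tip(th,cl=0): return tcp(0,90-s0*np.sin(th)+9*np.cos(th)+h+cl,115+s0*np.cos(th)+9*np.sin(th))
def st(t):
    s=r.read_state();e=s["eef_pos"];l=M.T@(e[:2]-c0)*1000;print(t,round(s["time_s"],2),l.round(0),round((e[2]-.025)*1000,1),s["contact_force"].round(1))
p=tip(.2,30);r.move_straight(p,speed=.25);st("behind")
for th in np.arange(.2,1.46,.13):
    hit=r.move_straight(tip(th),speed=.1,max_force=20);st((round(th,2),hit))
    if hit:break
p,d=optics.get_image("side"); cv2.imwrite("pics/side4.png",p[:,:,::-1])
```

```text
behind 9.84 [  1. 113.] 264.8 [0.1 0.8 1. ]
(np.float64(0.2), False) 10.29 [ 0. 83.] 264.6 [-0.2  0.3 -0.3]
(np.float64(0.33), False) 10.63 [-0. 64.] 259.8 [-1.   0.4  0.4]
(np.float64(0.46), False) 10.97 [-0. 45.] 253.3 [-1.3  0.7 -0.1]
(np.float64(0.59), False) 11.32 [-0. 28.] 244.4 [-0.6 -0.2 -0.6]
(np.float64(0.72), False) 11.66 [-0. 11.] 233.3 [-0.1 -0.4 -0.2]
(np.float64(0.85), False) 12.0 [-0. -3.] 220.4 [ 0.3 -0.   0.4]
(np.float64(0.98), False) 12.34 [ -0. -16.] 205.8 [-0.   0.3 -0.5]
(np.float64(1.11), False) 12.68 [ -0. -26.] 189.7 [0.2 0.6 0.1]
(np.float64(1.24), False) 13.03 [ -0. -35.] 172.2 [ 0.5  0.4 -0.1]
(np.float64(1.37), False) 13.37 [ -0. -41.] 153.8 [ 0.3 -0.7  0.1]
```

View pics/side4.png

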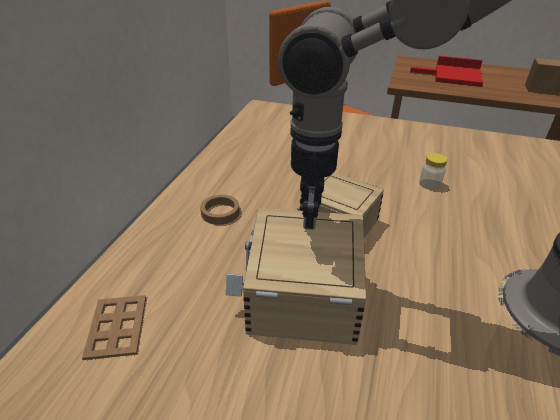

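The side view shows the lid nearly flat with the fingertips resting on it at about (310,225). The tab is folded at (235,285). I'll finish with a force-limited press, then retreat and check.

Run:
```python
from h import *
def st(t):
    s=r.read_state();e=s["eef_pos"];print(t,round(s["time_s"],2),round((e[2]-.025)*1000,1),s["contact_force"].round(1))
h=r.move_straight(tcp(0,-48,135),speed=.08,max_force=15);st(h)
h=r.move_straight(tcp(0,-50,117),speed=.04,max_force=12);st(h)
r.hold(.3);st("hold")
r.move_straight(r.read_state()["eef_pos"]+[0,0,.12],speed=.15)
r.move_straight(np.r_[.2,.45,.35],speed=.35)
st("away")
p,d=optics.get_image("top"); cv2.imwrite("pics/top5.png",p[:,:,::-1])
p2,_=optics.get_image("side"); cv2.imwrite("pics/side5.png",p2[:,:,::-1])
C=cloud("top",d);L=(C[...,:2]-c0)@M*1000;Z=C[...,2]*1000
q=(abs(L[...,0])<90)&(abs(L[...,1])<80)&(Z>80)
A=np.c_[L[q],np.ones(q.sum())];k=np.linalg.lstsq(A,Z[q],rcond=None)[0];print("lid plane slopes",k,"z front/back",k[2]-80*k[1],k[2]+80*k[1],"theta",1.5708+np.arctan(k[1]))
```

```text
False 13.82 134.9 [-1.  -0.3 -0.8]
True 14.18 124.0 [-1.7 -0.3  9.5]
hold 14.48 123.9 [-2.1  1.   8.5]
away 16.95 324.7 [-0.1 -0.4  0.5]
lid plane slopes [ -1.44924775  -1.42589066 167.98467934] z front/back 282.0559319052159 53.9134267799073 theta 0.6116123450765542
```

View pics/top5.png

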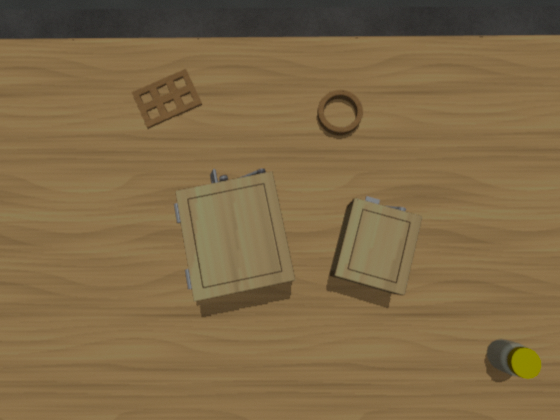

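View pics/side5.png

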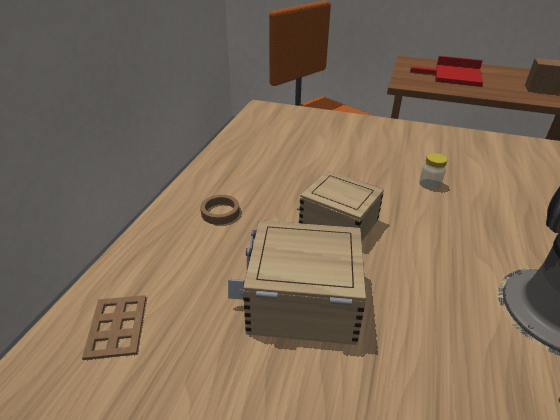

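Both views show the lid flat on the rim and the arm clear. The plane fit was spoiled by no-reading pixels, which land at the camera position. I'll redo it with those removed, then hand in.

Run:
```python
from h import *
p,d=optics.get_image("top")
C=cloud("top",d);L=(C[...,:2]-c0)@M*1000;Z=C[...,2]*1000
q=(abs(L[...,0])<90)&(abs(L[...,1])<75)&(Z>80)&(d>0)&(Z<300)
A=np.c_[L[q],np.ones(q.sum())];k=np.linalg.lstsq(A,Z[q],rcond=None)[0];th=1.5708+np.arctan(k[1]);print(q.sum(),k,th)
if th>1.52 and abs(k[2]-124)<5: r.finish_job();print("done")
```

```text
8528 [-5.13192831e-04  7.25676541e-05  1.23471551e+02] 1.5708725676539592
the job is handed in; nothing more can be done
done
```

The chest is shut and the job is handed in; the arm took about 17 s of the 42 s allowed. `finish_job()` gives no verdict, so this rests on my own checks.

- **Stay:** I pressed the thumb tab about 30 mm down with the closed fingertips, following its swing. The last press segment stopped early on its 25 N force limit, probably because the gripper linkage met the stay's upper link. The wrist reading just after was about 7 N, and I never measured what that contact put on the gripper body (40 N limit). After backing off, the top view showed the knee bent. The lower link had turned about 0.39 rad and the lid had tipped forward about 0.23 rad. I did not read the knee angle directly.
- **Lid:** I guided it down its arc with the fingertips at about 0.1 m/s, which is under 1 rad/s at the lid. A force-limited press at the end stopped at tip height 124.0 mm, matching the shut height.
- **Final checks:** The lid's upper face measures 123.5 mm high, and its angle is about 1.571 rad. The arm is parked clear of everything.
- **Discarded fit:** My first plane fit on the shut lid came out wrong because it included pixels with no depth reading. I redid it without them, and that gave the numbers above.

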